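Sort leftover cabinet fittings on the kitchen counter

TASK

Sort the leftover cabinet fittings: put both knobs in the round dish, the hinge in the plain square bin, and one bar pull in each of the two bays of the divided tray. Everything should lie on the floor of its container, nothing piled up, with the pulls and the hinge flat. Set the pieces down, do not drop or toss them, and leave the mug and the screwdriver where they are.

Things in the scene. Friction and masses are not known exactly. Their poses are not given: they have to be found in the camera images.
- pull_a: Loose square dark steel bar pull lying on its side. In mm: bar 130 long (x), 12 wide (y), 12 high; two posts 10 wide and 12 high stand out on its +y side at x = +-48, to y = +28; the 86 of bar between them is clear. Origin: centre of the bar, 6 above what it lies on; x along the bar, z up. About 90 g
- pull_b: Loose square dark steel bar pull lying on its side. In mm: bar 130 long (x), 12 wide (y), 12 high; two posts 10 wide and 12 high stand out on its +y side at x = +-48, to y = +28; the 86 of bar between them is clear. Origin: centre of the bar, 6 above what it lies on; x along the bar, z up. About 90 g; same as pull_a
- knob_a: Loose round dark steel knob standing on its foot. In mm: 26 high, foot 22 across, neck 16, head 32 across (full width from 16 to 24 above the underside). Origin on its axis at mid-height, 13 above what it stands on; z up. About 50 g
- knob_b: Loose round dark steel knob standing on its foot. In mm: 26 high, foot 22 across, neck 16, head 32 across (full width from 16 to 24 above the underside). Origin on its axis at mid-height, 13 above what it stands on; z up. About 50 g; same as knob_a
- hinge: Loose dark steel cupboard hinge lying flat. In mm: arm 16 wide (y), 14 high, x = -37 to +23; cup 35 across, 12 high, centred at x = +35 (ends at +52.5), flange 54 wide on it; plate 42 wide, 5 high, x = -33 to -19. From x = -19 to +17 the arm's sides are clear: grip there. Origin: arm's centre line, 7 above what it lies on; x along the arm, z up. About 80 g
- pull_tray: Fixed wooden tray. In mm: 170 by 170 outside, 18 high, walls and floor 5 thick; one divider, 5 thick, 16 high, runs along its x axis at y = 0: two bays, each 160 (x) by 77 (y) inside, centred at y = +41 and -41. Origin: centre of its underside; z up
- hinge_bin: Fixed plain grey plastic bin. In mm: 140 by 140 outside, 26 high, no divider, walls and floor 5 thick. Origin: centre of its underside; x and y along its sides, z up
- knob_dish: Fixed round terracotta dish with a flat floor. In mm: 150 across at the rim, 146 at the foot, 18 high, walls 4, floor 5 thick. Origin: centre of its underside; z up
- mug: Bystander, sizes in mm: white mug, 80 across, 90 high, handle at its +y side reaching about 30 further; origin at the centre of its underside; leave it alone
- screwdriver: Bystander, sizes in mm: screwdriver about 200 long lying on the counter along its x axis, handle to -x; leave it alone

How it is judged:
At the end, for the whole second after the job is handed in: Both bar pulls lie flat (within 0.15 rad) on the tray's floor, one in each bay; both knobs are on the dish's floor (centre within 60 mm of the dish's axis, not stacked on each other); the hinge lies flat (within 0.2 rad) on the square bin's floor; all are released and at rest (x of pull_a in the frame of pull_tray between -0.08 and 0.08 m and y of pull_a in the frame of pull_tray between -0.08 and 0.08 m and z of each of pull_a, pull_b in the frame of pull_tray below 0.016 m and angle between the z axis of each of pull_a, pull_b and the z axis of pull_tray, either way round below 0.15 rad and x of pull_b in the frame of pull_tray between -0.08 and 0.08 m and y of pull_b in the frame of pull_tray between -0.08 and 0.08 m and ((y of pull_a in the frame of pull_tray above 0.008 m and y of pull_b in the frame of pull_tray below -0.008 m) or (y of pull_a in the frame of pull_tray below -0.008 m and y of pull_b in the frame of pull_tray above 0.008 m)) and horizontal distance between each of knob_a, knob_b and knob_dish below 0.06 m and z of each of knob_a, knob_b in the frame of knob_dish below 0.026 m and x of hinge in the frame of hinge_bin between -0.06 and 0.06 m and y of hinge in the frame of hinge_bin between -0.06 and 0.06 m and z of hinge in the frame of hinge_bin below 0.02 m and angle between the z axis of hinge and the z axis of hinge_bin, either way round below 0.2 rad and linear speed of each of pull_a, pull_b, knob_a, knob_b, hinge below 0.02 m/s); the robot touches nothing.
It fails at once if the mug is pushed more than 30 mm (distance of mug from where it was at the start of the episode above 0.03 m).
It fails at once if the screwdriver is pushed more than 30 mm (distance of screwdriver from where it was at the start of the episode above 0.03 m).
It fails at once if a fitting is dropped or thrown (falls free from more than about 40 mm) ((linear speed of pull_a above 0.9 m/s and contact force between the fingers and pull_a below 0.05 N) or (linear speed of pull_b above 0.9 m/s and contact force between the fingers and pull_b below 0.05 N) or (linear speed of knob_a above 0.9 m/s and contact force between the fingers and knob_a below 0.05 N) or (linear speed of knob_b above 0.9 m/s and contact force between the fingers and knob_b below 0.05 N) or (linear speed of hinge above 0.9 m/s and contact force between the fingers and hinge below 0.05 N)).
It also fails if it takes over 106 s, if anything falls off the work surface, if the arm or the gripper's body presses on something with over 40 N, if the wrist force passes 120 N, or if a joint passes its speed limit or range.

ROBOT

A 7-joint arm with a two-finger parallel gripper is mounted at the origin on the work surface. World frame = base frame: x ahead of the robot, y to its left, z up, the work surface at z = 0. Lengths are in m, angles in rad, forces in N, time in s.
With the tool pointing down it reaches from about 0.425 to 1.025 m from the base axis. Payload 3.6 kg.
Tool frame: the origin (TCP) lies at the very end of the fingers, on their centre line; the grasp point (between the pads) lies 19 mm behind it; z points along the fingers, y is the line along which they close (so a half turn about z gives the same grasp; the last joint's range is limited). The gripper opens to 85 mm and grips with 20 to 120 N. Pads are 22 mm wide; open, the fingers measure 114 mm over their backs; the gripper's body (76 mm by 85 mm) begins 54 mm behind the grasp point. The pads swing forward as they close: fully open they stand 13 mm farther back than shut.
Start: joints at [-1.228, 0.591, 0.048, 1.609, -0.033, 0.943, -0.034], TCP at [0.306, 0.657, 0.231] pointing down, gripper open.
Joint ranges: [-2.69, 2.69], [-0.47, 2.24], [-1.27, 1.36], [0.19, 2.51], [-1.53, 4.68], [0.08, 2.07], [-3.09, 3.09]. Speed limits (rad/s): [2.57, 2.57, 3.14, 3.14, 3.14, 3.14, 3.14].

INTERFACE

Orientations are given as a unit quaternion [x, y, z, w].
In Python, from plant import move_ptp, movel, set_joints, grip, sleep, ik, snapshot, IKError, hand_in, masks_of, get_t, get_q, get_qvel, get_tau, get_tcp_pos, get_tcp_rot, get_wrist_force, get_torque, get_width, get_gripper_force gives the robot as it stands. The module is installed in compiled form; this text tells all that it offers. Calls block until the motion is done:
- move_ptp(position, orientation): joint-space move of the TCP to a pose.
- movel(position, rotation=None, vel=0.15, guard=None): straight line of the TCP; rotation=None keeps the orientation; vel is the mean speed in m/s. With guard (N) it stops when the force on the tool has changed by that much, and returns True; else False.
- set_joints(angles): joint-space move.
- grip(opening, newtons=None): opening from 0.0 (shut) to 1.0 (fully open); newtons is the grip in N (None keeps the last); returns when the fingers have stopped.
- sleep(seconds).
- ik(position, orientation): joint angles nearest the present ones, or None.
- snapshot(name): name is "scene" or "top" or "wrist"; returns a dict with "image" (384x512x3 uint8, blue, green, red), "depth" (384x512 float32, m along the optical axis (not along the pixel's ray), 0 where there is no reading), "fov_y" (degrees; the focal length in pixels is half the picture's height over the tangent of half this angle, whatever the lens; pixels are square), "cx", "cy" (the principal point, pixels), "distortion" ([k1, k2, p1, p2, k3] as OpenCV has them; the pictures are not rectified), "rvec" (rotation vector, rad) and "tvec" (3), from world to camera coordinates, as OpenCV has them; the wrist camera has in their place "hand_eye" (4x4, takes a point from camera to tool coordinates, whose origin is the TCP and whose axes are the flange's). Camera axes: x right, y down, z forward; pixel columns grow to the right and rows downward; lengths in m; the calibration is good to about 2 mm. A picture is of the moment at which its call begins: read the wrist's pose just before it.
A pose or a line that the arm cannot do raises IKError and nothing moves.
- hand_in(): hands the job in; it is judged then, once.
Trained networks look in a picture, given as the dict that the camera call returned (one of the last four; its "shot" number tells which), for a name from the list of things; names that differ only in an ending like _2 or _b are one class to them, and where a whole thing is asked for, a point or a joint stands for the part that bears it (a point fixed in the world has none). Each returns a list of dicts, best first, with "conf" (0 to 1); they miss things now and then, are a little off and sometimes report something else, mostly with a low value. They report only what shows in the picture. A call takes as long as a camera call.
- masks_of(name, picture): "region" (384x512 bool, what is visible of it) and "location" ([row, column] in pixels, amid what is visible of it).
Readings, each from a call of its own:
- get_t(): time.
- get_q(): joint angles.
- get_qvel(): joint speeds.
- get_tau(): joint torques, N m.
- get_tcp_pos(): TCP position.
- get_tcp_rot(): TCP orientation.
- get_wrist_force(): force on the tool from outside, world axes, zero at the start.
- get_torque(): the same for the moment, N m.
- get_width(): opening from 0.0 (shut) to 1.0 (fully open).
- get_gripper_force(): force on a finger pad.
Only numpy, scipy, OpenCV 4.12 (cv2) and the standard library are available. Lean on these libraries where they do the work, as an engineer would, in place of code of your own. Each camera call takes 0.05 s, during which the arm holds its last target. There are 200 camera calls.

## Working session

There is one attempt and no reset: what is moved stays moved. The work goes in short steps, each a Python script; the robot and the scene stay as the last script left them, time stands still between calls to the robot, and variables do not carry over. Pictures are saved under pics/ and viewed, at most 14 in all, crops included, and the job is handed in when it is done.

```bash
mkdir -p pics; cat > h.py <<'E'
import numpy as np, cv2
from scipy.spatial.transform import Rotation as R
from plant import *
def K(s):
    f=192/np.tan(np.radians(s["fov_y"])/2)
    return np.array([[f,0,s["cx"]],[0,f,s["cy"]],[0,0,1]])
def snap(name):
    p,r=np.array(get_tcp_pos()),get_tcp_rot()
    s=snapshot(name)
    if name=="wrist":
        T=np.eye(4);T[:3,:3]=R.from_quat(r).as_matrix();T[:3,3]=p
        s["T"]=T@np.array(s["hand_eye"])
    else:
        T=np.eye(4);T[:3,:3]=cv2.Rodrigues(np.array(s["rvec"],float))[0];T[:3,3]=np.ravel(s["tvec"])
        s["T"]=np.linalg.inv(T)
    return s
def cloud(s,m):
    "world points of mask pixels, from depth"
    m=m&(s["depth"]>0); v,u=np.nonzero(m)
    uv=cv2.undistortPoints(np.stack([u,v],1).astype(float)[:,None],K(s),np.array(s["distortion"],float))[:,0]
    d=s["depth"][v,u][:,None]
    return np.c_[uv*d,d]@s["T"][:3,:3].T+s["T"][:3,3]
def proj(s,P):
    Ti=np.linalg.inv(s["T"])
    return cv2.projectPoints(np.array(P,float).reshape(-1,1,3),cv2.Rodrigues(Ti[:3,:3])[0],Ti[:3,3],K(s),np.array(s["distortion"],float))[0][:,0]
E
python3 - <<'E'
from h import *
print(get_t(),get_tcp_pos(),get_tcp_rot(),get_width())
for c in("top","scene"):
    s=snap(c); cv2.imwrite(f"pics/{c}0.png",s["image"]); print(c,s["T"][:3,3],s["fov_y"])
    for n in "pull_a knob_a hinge pull_tray hinge_bin knob_dish mug screwdriver".split():
        for d in masks_of(n,s):
            if d["conf"]<.2: continue
            P=cloud(s,d["region"])
            if len(P)==0: print(n,"nodepth");continue
            r=cv2.minAreaRect((P[:,:2]*1000).astype(np.float32))
            print(n,round(d["conf"],2),[int(x) for x in d["location"]],len(P),"med",np.median(P,0).round(3),"zmax",np.percentile(P[:,2],95).round(3),"rect",np.round(r[0]),np.round(r[1]),round(r[2]))
E
```

```text
0.0 [0.30567088 0.65649985 0.23012115] [ 2.16146366e-01  9.76360319e-01 -1.11333515e-03 -1.93076538e-04] 0.9956015293596698
top [2.87917868e-01 1.74038769e-04 1.59355903e+00] 45.24991887215222
pull_a 0.6 [226, 351] 147 med [ 0.415 -0.31   0.011] zmax 0.018 rect [ 412. -332.] [ 32. 122.] 10
pull_a 0.46 [217, 259] 140 med [0.457 0.001 0.012] zmax 0.017 rect [463.   6.] [ 31. 119.] 20
knob_a 0.56 [227, 168] 68 med [0.415 0.322 0.025] zmax 0.031 rect [416. 322.] [30. 29.] 64
knob_a 0.46 [221, 211] 44 med [0.44  0.16  0.026] zmax 0.031 rect [439. 160.] [25. 20.] 0
hinge 0.51 [224, 307] 223 med [ 0.431 -0.148  0.012] zmax 0.019 rect [ 429. -159.] [51. 92.] 13
pull_tray 0.59 [168, 188] 2311 med [0.632 0.244 0.006] zmax 0.019 rect [631. 246.] [177. 172.] 84
hinge_bin 0.63 [165, 256] 1592 med [0.642 0.004 0.006] zmax 0.027 rect [644.   3.] [140. 151.] 80
knob_dish 0.57 [167, 331] 1388 med [ 0.629 -0.253  0.006] zmax 0.017 rect [ 627. -253.] [147. 148.] 1
screwdriver 0.74 [183, 391] 298 med [ 0.559 -0.462  0.02 ] zmax 0.029 rect [ 597. -474.] [ 35. 195.] 80
scene [ 1.41757179 -0.44783524  0.91
[... 388 characters left out ...]
7.] [30. 29.] 88
hinge 0.75 [204, 188] 308 med [ 0.441 -0.155  0.01 ] zmax 0.015 rect [ 430. -156.] [63. 92.] 17
pull_tray 0.76 [196, 342] 2563 med [0.638 0.245 0.005] zmax 0.018 rect [627. 248.] [174. 194.] 85
hinge_bin 0.88 [225, 272] 2254 med [0.644 0.01  0.006] zmax 0.026 rect [646.   9.] [142. 146.] 81
knob_dish 0.74 [260, 183] 2117 med [ 0.628 -0.248  0.005] zmax 0.018 rect [ 629. -245.] [145. 154.] 52
mug 0.56 [159, 399] 920 med [0.628 0.462 0.058] zmax 0.089 rect [616. 476.] [77. 88.] 57
screwdriver 0.81 [267, 95] 405 med [ 0.568 -0.46   0.022] zmax 0.027 rect [ 601. -468.] [ 30. 195.] 82
screwdriver 0.63 [158, 400] 924 med [0.628 0.462 0.058] zmax 0.089 rect [614. 480.] [80. 92.] 43
```

View pics/top0.png

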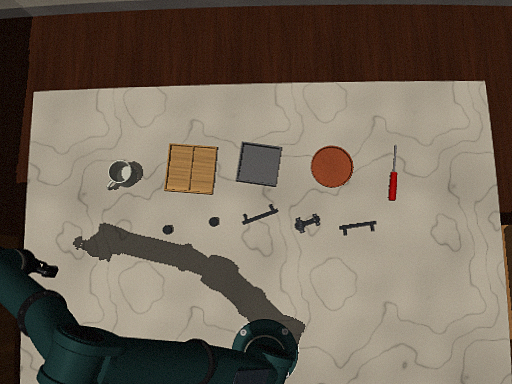

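View pics/scene0.png

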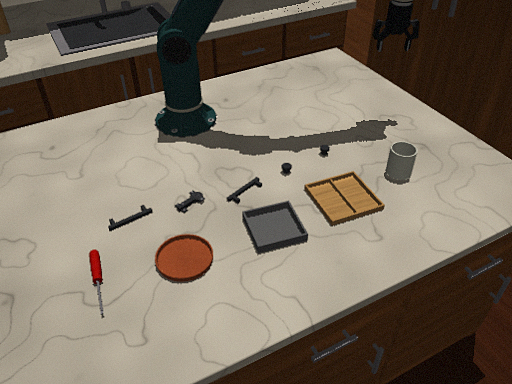

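The top view shows everything clearly. Knobs are at about (168,229) and (214,221), the pulls at (260,214) and (358,227), and the hinge at (307,222). The tray is at (191,168), the bin at (259,163) and the dish at (332,166). I'll survey with the wrist camera next.

```bash
cat >> h.py <<'E'
def down(psi): return (R.from_euler('z',psi)*R.from_euler('x',np.pi)).as_quat()
def best(pos,psi):
    "orientation psi or psi+pi, whichever leaves the last joint nearest its middle"
    c=[]
    for a in(psi,psi+np.pi):
        q=ik(pos,down(a))
        if q is not None: c.append((abs(q[6]),a))
    return min(c)[1]
from scipy.spatial import cKDTree
from scipy.optimize import minimize
def grid(f):
    g=np.stack(np.meshgrid(np.arange(-100,101,2),np.arange(-100,101,2)),-1).reshape(-1,2)
    return g[f(g[:,0],g[:,1])]/1000
SH={"pull":grid(lambda x,y:((abs(x)<=65)&(abs(y)<=6))|((abs(abs(x)-48)<=5)&(y>=0)&(y<=28))),
 "knob":grid(lambda x,y:np.hypot(x,y)<=16),
 "hinge":grid(lambda x,y:((x>=-37)&(x<=23)&(abs(y)<=8))|(np.hypot(x-35,y)<=17.5)|((abs(x-35)<=8)&(abs(y)<=27))|((x>=-33)&(x<=-19)&(abs(y)<=21))),
 "pull_tray":grid(lambda x,y:(abs(x)<=85)&(abs(y)<=85)),
 "hinge_bin":grid(lambda x,y:(abs(x)<=70)&(abs(y)<=70)),
 "knob_dish":grid(lambda x,y:np.hypot(x,y)<=75)}
def fit(P,kind,zmin=.004):
    S=SH[kind]; P=P[P[:,2]>zmin,:2] if kind in("pull","knob","hinge") else P[:,:2]
    if len(P)>1500: P=P[::len(P)//1500]
    t=cKDTree(P); c=(P.max(0)+P.min(0))/2; b=None
    def cost(v):
        M=S@R.from_euler('z',v[2]).as_matrix()[:2,:2].T+v[:2]
        return np.minimum(t.query(M)[0],.02).mean()+np.minimum(cKDTree(M).query(P)[0],.02).mean()
    n=12 if kind in("pull","hinge") else (3 if "tray" in kind or "bin" in kind else 1)
    for a in np.arange(n)*(np.pi/6):
        r=minimize(cost,[*c,a],method="Nelder-Mead",options=dict(initial_simplex=np.array([[*c,a],[c[0]+.015,c[1],a],[c[0],c[1]+.015,a],[*c,a+.3]]),xatol=3e-4,fatol=1e-6,maxiter=120))
        if b is None or r.fun<b.fun: b=r
    return b.x,b.fun
def look(s,names,cmin=.25):
    o=[]
    for n in names:
        k=n[:-2] if n[-2:]=="_a" else n
        for d in masks_of(n,s):
            if d["conf"]<cmin: continue
            P=cloud(s,d["region"])
            if len(P)<40: continue
            m=d["region"]; v,u=np.nonzero(m); edge=v.min()<3 or u.min()<3 or v.max()>380 or u.max()>508
            x,e=fit(P,k); o.append((k,d["conf"],x,e,edge))
            print(k,round(d["conf"],2),[int(i) for i in d["location"]],np.round(x,4),"cost",round(e*1e3,2),"zmed",np.median(P[:,2]).round(4),"EDGE" if edge else "")
    return o
E
python3 - <<'E'
from h import *
for i,y in enumerate((.24,.0,-.25)):
    p=[.50,y,.38]; move_ptp(p,down(best(p,np.pi/2)))
    s=snap("wrist"); cv2.imwrite(f"pics/w{i}.png",s["image"]); print(i,get_t(),s["T"][:3,3].round(3),s["fov_y"])
    look(s,"pull_a knob_a hinge pull_tray hinge_bin knob_dish".split())
cv2.imwrite("pics/w012.png",np.hstack([cv2.resize(cv2.imread(f"pics/w{i}.png"),(266,200)) for i in range(3)]))
E
```

```text
0 2.7083 [0.499 0.319 0.523] 63.77515887475872
pull 0.77 [261, 240] [0.4568 0.0072 5.0463] cost 1.71 zmed 0.0133 
knob 0.6 [88, 207] [0.4177 0.3257 0.1688] cost 1.34 zmed 0.0273 
knob 0.51 [189, 225] [0.4414 0.1671 0.4098] cost 1.44 zmed 0.0272 
hinge 0.66 [328, 225] [0.4442 0.0418 0.    ] cost 40.0 zmed 0.0135 
pull_tray 0.94 [139, 341] [ 0.631   0.2466 -0.1071] cost 2.82 zmed 0.0067 
pull_tray 0.36 [330, 222] [ 0.4327 -0.1373 -0.0204] cost 17.97 zmed 0.0136 
hinge_bin 0.82 [265, 325] [0.6337 0.0095 1.365 ] cost 4.44 zmed 0.0073 
knob_dish 0.63 [346, 327] [0.5979 0.017  0.    ] cost 40.0 zmed 0.008 
1 4.0083 [0.5   0.079 0.524] 63.77515887475872
pull 0.82 [304, 218] [ 0.4208 -0.3301  1.7077] cost 1.79 zmed 0.0132 
knob 0.65 [36, 222] [ 0.4418  0.1651 -0.1726] cost 1.34 zmed 0.0272 
hinge 0.76 [225, 221] [ 0.4349 -0.1638  1.8842] cost 1.51 zmed 0.0138 
hinge 0.39 [141, 233] [0.4591 0.0077 5.1009] cost 8.95 zmed 0.0132 
pull_tray 0.58 [19, 346] [0.6323 0.1893 0.7369] cost 10.94 zmed 0.0066 EDGE
hinge_bin 0.81 [139, 341] [ 0.641   0.0069 -0.1711] cost 2.44 zmed 0.0068 
knob_dish 0.84 [277, 324] [ 0.6186 -0.2518  0.1265] cost 3.2 zmed 0.0069 
2 5.3417 [ 0.5   -0.172  0.524] 63.77515887475872
pull 0.94 [192, 211] [ 0.4205 -0.3314  1.691 ] cost 1.47 zmed 0.0131 
pull 0.66 [2, 243] [ 0.5205 -0.0307  3.2668] cost 13.09 zmed 0.013 EDGE
hinge 0.57 [82, 215] [ 0.4349 -0.1644  1.8733] cost 1.39 zmed 0.0139 
hinge_bin 0.88 [12, 355] [ 0.6411 -0.0469  0.7106] cost 12.35 zmed 0.0071 EDGE
hinge_bin 0.61 [78, 216] [ 0.434  -0.157  -0.0102] cost 15.46 zmed 0.0141 
knob_dish 0.93 [143, 336] [ 0.6284 -0.2498  0.2135] cost 2.27 zmed 0.0067
```

View pics/w012.png

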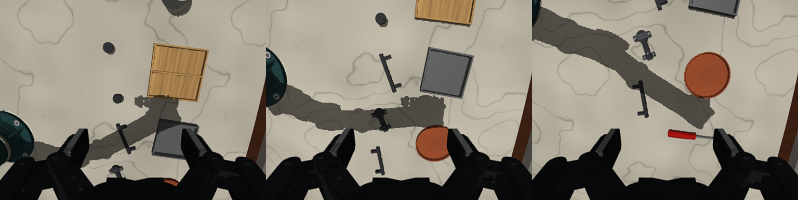

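All three survey shots are clear: knobs, pulls, hinge and containers are each fitted, and the fits agree between shots. I'll start with the knobs.

```bash
cat >> h.py <<'E'
ZT=.14
def pick(x,y,psi,z,op,N=30):
    a=best([x,y,z],psi)
    grip(op,N)
    move_ptp([x,y,ZT],down(a)); movel([x,y,z+.02],vel=.25); movel([x,y,z],vel=.08)
    grip(0.0,N); w0=get_width()
    movel([x,y,ZT],vel=.2)
    print("picked t",round(get_t(),2),"w",round(w0*85,1),round(get_width()*85,1),"F",round(get_gripper_force(),1),"tcp",np.round(get_tcp_pos(),4))
    return a
def place(x,y,psi,z,op):
    move_ptp([x,y,ZT],down(psi)); movel([x,y,z+.02],vel=.2)
    g=movel([x,y,z-.001],vel=.04,guard=6); print("place guard",g,np.round(get_tcp_pos(),4))
    sleep(.15); grip(op); sleep(.1); movel([x,y,ZT],vel=.2)
    print("t",round(get_t(),2))
E
python3 - <<'E'
from h import *
a=pick(.4415,.166,np.pi/2,.005,.75)
place(.6284,-.250+.032,a,.0115,.6)
s=snap("wrist"); cv2.imwrite("pics/k1.png",s["image"]); look(s,["knob_a","knob_dish"])
E
```

```text
picked t 9.99 w 30.1 30.0 F 29.7 tcp [0.4407 0.1662 0.1394]
place guard True [ 0.6282 -0.2177  0.0108]
t 14.18
knob 0.6 [187, 258] [ 0.6275 -0.2173  0.0173] cost 1.19 zmed 0.0323 
knob_dish 0.68 [214, 258] [ 0.6279 -0.249   0.2375] cost 2.83 zmed 0.0067
```

View pics/k1.png

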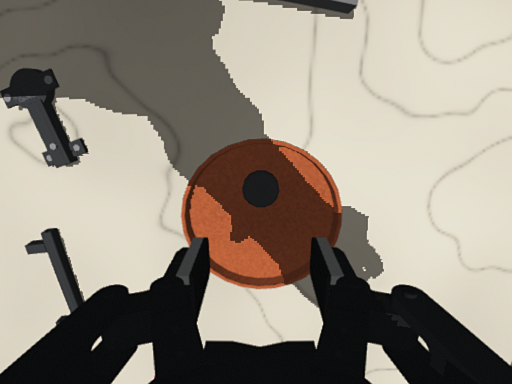

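Knob 1 stands in the dish at (261,188), and the hinge cup end is at (33,85) as fitted. Next come the second knob and the near pull.

```bash
python3 - <<'E'
from h import *
a=pick(.4177,.3255,np.pi/2,.005,.75)
place(.6284,-.250-.032,a,.0115,.6)
s=snap("wrist"); look(s,["knob_a","pull_a"])
px,py,pw=.4205,-.3314,1.691
a=pick(px,py,pw,.003,.6,40)
s=snap("wrist"); cv2.imwrite("pics/p2.png",s["image"])
tray=np.array([.631,.2466]); ty=-.107
T=lambda x,y: tray+R.from_euler('z',ty).as_matrix()[:2,:2]@[x,y]
b=T(0,-.041); ps=best([*b,.01],ty-pw+a)
print(a,ps,b)
place(*b,ps,.009,.28)
s=snap("wrist"); cv2.imwrite("pics/p2b.png",s["image"]); look(s,["pull_a","pull_tray"])
cv2.imwrite("pics/p22.png",np.hstack([cv2.resize(cv2.imread(f"pics/{n}.png"),(400,300)) for n in("p2","p2b")]))
E
```

```text
picked t 18.93 w 30.6 30.2 F 29.7 tcp [0.4167 0.3254 0.1391]
place guard True [ 0.6282 -0.2816  0.0108]
t 23.83
knob 0.96 [111, 261] [ 0.6271 -0.2174  0.3975] cost 1.1 zmed 0.0323 
knob 0.77 [185, 261] [ 0.6277 -0.2808  0.1673] cost 1.11 zmed 0.0323 
pull 0.96 [223, 51] [ 0.4209 -0.3305  1.7005] cost 1.23 zmed 0.013 
pull 0.31 [183, 259] [ 0.6249 -0.2386  4.6844] cost 14.52 zmed 0.0322 
picked t 28.41 w 10.5 10.5 F 40.3 tcp [ 0.4203 -0.3305  0.139 ]
4.832592653589793 3.034592653589793 [0.62662137 0.20583448]
place guard True [0.6264 0.2056 0.0086]
t 33.1
pull 0.82 [9, 25] [0.4587 0.0104 4.931 ] cost 9.39 zmed 0.0127 EDGE
pull 0.78 [172, 262] [0.624  0.2059 6.1708] cost 1.21 zmed 0.0183 
pull_tray 0.72 [172, 317] [0.6301 0.2469 1.4701] cost 3.45 zmed 0.0066
```

View pics/p22.png

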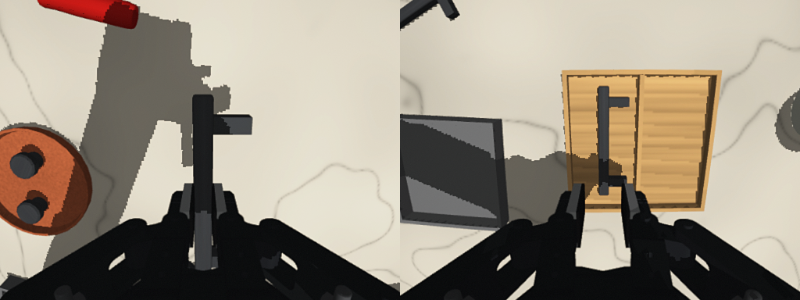

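Both knobs stand in the dish (left half, around (25,165) and (30,210)). The pull lies flat in its bay (right half, at (604,140)). Next are the other pull and the hinge.

```bash
python3 - <<'E'
from h import *
px,py,pw=.4568,.0072,5.046
a=pick(px,py,pw,.003,.6,40)
ty=-.107; b=np.array([.6305,.2467])+R.from_euler('z',ty).as_matrix()[:2,:2]@[0,.041]
ps=best([*b,.01],ty-pw+a)
place(*b,ps,.009,.28)
s=snap("wrist"); cv2.imwrite("pics/p1.png",s["image"]); look(s,["pull_a"])
hx,hy,hw=.4349,-.1641,1.878
c,sn=np.cos(hw),np.sin(hw)
a=pick(hx-.001*c,hy-.001*sn,hw,.003,.5,40)
by=-.171; bc=np.array([.641,.0069])
ps=best([*bc,.02],by+np.pi/2-hw+a); yaw=hw+ps-a
t=bc-.00875*np.array([np.cos(yaw),np.sin(yaw)])
place(*t,ps,.009,.32)
s=snap("wrist"); cv2.imwrite("pics/hg.png",s["image"]); look(s,["hinge","hinge_bin"])
s=snap("scene"); cv2.imwrite("pics/end.png",s["image"])
look(s,["pull_a","knob_a","hinge"])
cv2.imwrite("pics/fin.png",np.vstack([np.hstack([cv2.resize(cv2.imread(f"pics/{n}.png"),(400,300)) for n in("p1","hg")]),cv2.resize(s["image"][140:340,60:400],(800,300))]))
E
```

```text
picked t 36.94 w 11.0 10.8 F 39.0 tcp [0.456  0.0069 0.1394]
place guard True [0.6347 0.2872 0.0087]
t 40.77
pull 0.71 [173, 263] [ 0.6344  0.2871 -0.113 ] cost 1.21 zmed 0.0183 
pull 0.56 [179, 173] [0.6239 0.2059 6.1718] cost 1.24 zmed 0.0183 
picked t 45.19 w 14.8 14.7 F 39.1 tcp [ 0.4344 -0.1651  0.1394]
place guard True [ 0.6394 -0.0017  0.0088]
t 48.78
hinge 0.82 [155, 261] [ 6.3850e-01 -5.0000e-04  1.3875e+00] cost 1.31 zmed 0.0189 
hinge_bin 0.78 [167, 266] [0.6415 0.0084 1.4072] cost 3.16 zmed 0.0068 
pull 0.69 [200, 332] [0.6293 0.2063 6.1751] cost 3.0 zmed 0.0142 
pull 0.6 [190, 356] [ 0.6424  0.2872 -0.1064] cost 2.37 zmed 0.0152 
knob 0.67 [256, 174] [ 0.6329 -0.2795 -0.0367] cost 2.22 zmed 0.0293 
knob 0.6 [248, 196] [ 0.6311 -0.2176  0.0789] cost 2.03 zmed 0.0289 
hinge 0.81 [225, 275] [6.428e-01 1.000e-04 1.408e+00] cost 2.4 zmed 0.016
```

View pics/fin.png

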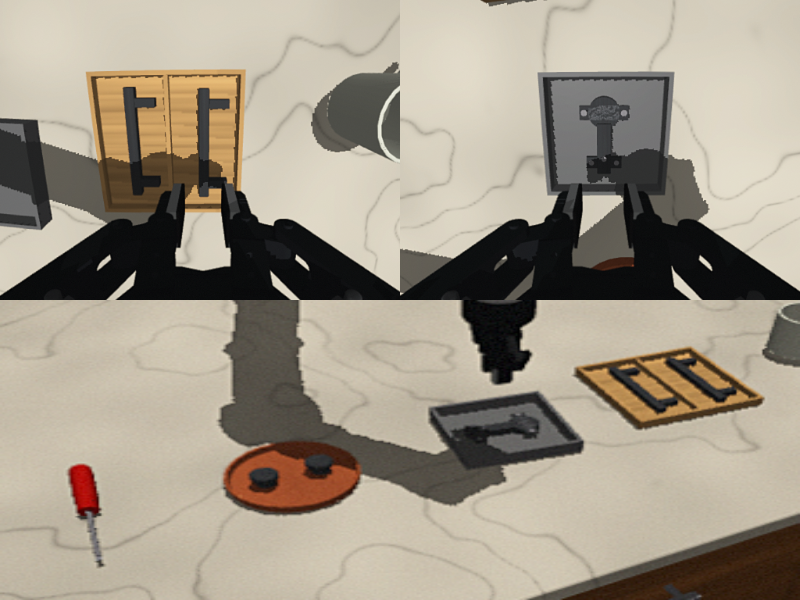

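The picture shows one pull flat in each bay (top left, at (133,140) and (203,140)). The hinge is flat in the bin (top right, at (604,140)). Both knobs stand in the dish (bottom, at (264,478) and (318,464)), and the gripper is clear of everything.

```bash
python3 -c "
from plant import *
sleep(.3); print(hand_in(), get_t())"
```

```text
the job is handed in; nothing more can be done
the job is handed in; nothing more can be done
```

The job is handed in: both knobs stand in the dish, the hinge lies flat in the bin, and one pull lies flat in each tray bay, all confirmed in the last pictures at about 49 s; the hand-in did not report a verdict.

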